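# Latch a sample tube into its reader and release it

### The job

Take one reading of the orange-capped tube: press it straight down in its reading station until the well latches, take the gripper off and leave it locked down for at least two seconds, then press it down again so that the well is released and springs all the way back up. The blue-capped tube is locked in its own station and being read: leave it locked down.

Things in the scene. Friction and masses are not known exactly. Their poses are not given: they have to be found in the camera images.
- orange_well (a joint): Depth of the orange tube's sliding well, m: 0 raised (start), 0.014 latched, 0.025 end stop. Push-push latch: press to the end stop (past 0.024), let go: it rises to 0.014 and stays; press to the end stop again, let go: it springs up to 0 within 0.8 s. Presses under 0.020 change nothing. Takes 3 to 5 N (2 N more at 50 mm/s), then a rigid stop. A red ring shows at the well's foot only when raised.
- orange_cap (a point): Centre of the flat top of the orange cap, where to press; moves with the well. Cap 36 mm across, on a white tube fixed upright in a grey 50 mm well. Height over the worktop: raised 171 mm, latched 157, end stop 146. The station is a fixed white box 120 x 90 mm, 70 high, with a small display beside the tube.
- blue_well (a joint): The same for the identical station with the blue-capped tube, m: it starts latched at about 0.014 and must stay latched; do not press it.
- blue_cap (a point): Centre of the flat top of the blue screw cap, 157 mm above the worktop as it is latched; otherwise like the orange one. The stations stand free on the near part of the bench; a shelf overhangs its far right part, so swing the arm over with the tool kept within about 0.45 m of the base.

How it is judged:
On the way:
1. the orange tube's well is latched down (in by 10 to 18 mm) with the robot off it, for 2 s (value of joint orange_well between 0.01 and 0.018 m and contact force between each of the arm, the fingers and orange_well below 0.3 N), for 2 s.
At the end, for the whole second after the job is handed in: After having been latched and left alone, the orange tube's well is released and fully up again (within 4 mm); the blue tube's well is still latched (in by 10 to 18 mm) (value of joint orange_well below 0.004 m and value of joint blue_well between 0.01 and 0.018 m); the robot touches nothing.
It fails at once if the blue tube's well is released or pressed to its end stop (value of joint blue_well below 0.008 m or value of joint blue_well above 0.021 m).
It also fails if it takes over 40 s, if anything falls off the work surface, if the arm or the gripper's body presses on something with over 40 N, if the wrist force passes 120 N, or if a joint passes its speed limit or range.

### The arm

A 6-joint arm with a two-finger parallel gripper is mounted at the origin on a cart in front of the work surface, level with it; the furniture and walls round the work are solid. World frame = base frame: x ahead of the robot, y to its left, z up, the work surface at z = 0. Lengths are in m, angles in rad, forces in N, time in s.
With the tool pointing down it reaches from about 0.325 to 0.925 m from the base axis. Payload 3.1 kg.
Tool frame: the origin (TCP) lies midway between the tips of the shut fingers; the grasp point (between the pads) lies 19 mm behind it (manip.tcp_to_grasp is the z of the grasp point in the tool frame, in m); z points along the fingers, y is the line along which they close (so a half turn about z gives the same grasp; the last joint's range is limited). The gripper opens to 85 mm and grips with 20 to 120 N. Pads are 22 mm wide; open, the fingers measure 114 mm over their backs; the gripper's body (76 mm by 85 mm) begins 54 mm behind the grasp point. The pads swing forward as they close: fully open they stand 13 mm farther back than shut.
Start: joints at [1.225, 0.217, 1.613, -0, 1.311, -0.112], TCP at [0.145, 0.608, 0.231] pointing down, gripper open.
Joint ranges: [-2.75, 2.75], [-0.78, 2.1], [0.31, 2.55], [-1.13, 4.27], [0.13, 2.63], [-2.58, 2.58]. Speed limits (rad/s): [2.79, 2.79, 3.14, 3.14, 3.14, 3.14].

### API

Orientations are given as a unit quaternion [x, y, z, w].
In Python, from plant import manip, eyes gives the robot as it stands. The module is installed in compiled form; this text tells all that it offers.
- The arm moves only by the tool move_arm, never from a script. Its arguments are lists of equal length, an entry for each row: "delta_rot": the turn, a rotation vector about the tool's x, y, z in rad, a list of three; "delta_pos": the shift along the tool's x, y, z in cm, a list of three; "gripper": the opening, from -1 (shut) to 1 (fully open). In form: {"delta_rot": [[ax, ay, az], ...], "delta_pos": [[dx, dy, dz], ...], "gripper": [gripper, ...]}. A call has 1 to 10 rows; each row shifts and turns the commanded pose from where the row before left it, along the tool's axes as they then stand; what a row does not reach is not made up. A row lasts 1/8 s, in which the tool goes at most 62.5 mm and 10.7 degrees, less where a joint would pass 70% of its speed; a pose out of reach is approached as far as the arm can. A call with a gripper value outside its range is refused whole. The fingers move at their own pace and stop on an object; "squeeze" is the grip in N (left out, the last holds). Time passes only in rows, so rows that do not move let the fingers close. It gives the time, the measured TCP pose, the force, the opening and the grip force at its end, in the units of the state.
- manip.get_obs(): the state, without advancing time (a new reading comes with each control period).
- eyes.snapshot(name): name is "side" or "top"; returns the picture (480x640x3 uint8, red, green, blue); there is no depth.
- eyes.get_calibration(name): a dict with "camera_matrix" (3x3 intrinsics, pixels), "k1" (the pictures are not rectified: a ray, as slopes to the right and down, at radius r is drawn at 1 + k1 r^2 times it, then the intrinsics apply), "extrinsics" (4x4, takes a point from world to camera coordinates). Camera axes: x right, y up, looking along -z (the intrinsics and any distortion apply to the point x, -y, -z); pixel columns grow to the right and rows downward; lengths in m; the calibration is good to about 2 mm. A picture is of the moment at which its call begins. get_calibration takes no time and is no camera call.
- manip.hand_in(): hands the job in; it is judged then, once.
The state is a dict: "t": time; "joint_positions": joint angles; "qvel": joint speeds; "joint_torque": joint torques, N m; "ee_pos": TCP position; "tcp_rot": TCP orientation; "contact_force": force on the tool from outside, world axes, zero at the start; "ft_torque": the same for the moment, N m; "opening": finger opening in m; "grip_force": force on a finger pad.
Only numpy, scipy, OpenCV 4.12 (cv2) and the standard library are available. Lean on these libraries where they do the work, as an engineer would, in place of code of your own. Each camera call takes 0.05 s, during which the arm holds its last target. There are 200 camera calls.

## Working session

There is one attempt and no reset: what is moved stays moved. The work goes in short steps, Python scripts to look and compute and a tool call to move; the robot and the scene stay as the last step left them, time stands still between calls to the robot, and variables do not carry over. Pictures are saved under pics/ and viewed, at most 10 in all, crops included, and the job is handed in when it is done.

Besides the shell and the picture viewer there is one more tool, called after "Emit:" by a JSON object that holds its "op" and its "data", one argument or row to a line. move_arm: Moves the arm, as the interface text tells. Its arguments: {"type":"object","properties":{"delta_rot":{"type":"array"},"delta_pos":{"type":"array"},"gripper":{"type":"array"},"squeeze":{"type":"number"}},"required":["delta_rot","delta_pos","gripper"]}

```bash
mkdir -p pics; python3 - <<'E'
from plant import manip, eyes
import cv2
for n in("side","top"):
    cv2.imwrite(f"pics/{n}0.png",eyes.snapshot(n)[:,:,::-1]); print(n,eyes.get_calibration(n))
o=manip.get_obs();print(o)
E
```

```text
side {'camera_matrix': array([[454.56041448,   0.        , 314.52169069],
       [  0.        , 454.56041448, 240.44004493],
       [  0.        ,   0.        ,   1.        ]]), 'k1': -0.06150703169807795, 'extrinsics': array([[-0.96422154, -0.26489868, -0.01027215,  0.52761869],
       [ 0.12251967, -0.47965947,  0.86885886, -0.14918979],
       [-0.2350867 ,  0.83651389,  0.49495329, -0.87754134],
       [ 0.        ,  0.        ,  0.        ,  1.        ]])}
top {'camera_matrix': array([[546.48275309,   0.        , 321.64453199],
       [  0.        , 546.48275309, 234.92367899],
       [  0.        ,   0.        ,   1.        ]]), 'k1': -0.12276228754057923, 'extrinsics': array([[-0.02166354, -0.99976209,  0.00254004,  0.09829981],
       [ 0.99681505, -0.0214045 ,  0.07682186, -0.51606491],
       [-0.07674922,  0.00419619,  0.9970416 , -0.97566427],
       [ 0.        ,  0.        ,  0.        ,  1.        ]])}
{'t': 0.1, 'joint_positions': array([ 1.22478688e+00,  2.17716819e-01,  1.61478944e+00, -7.03722202e-06,
        1.31129803e+00, -1.12201151e-01]), 'qvel': array([ 2.78920908e-03, -1.33386601e-03, -2.21404674e-03, -8.28029406e-05,
       -2.81420047e-04, -7.98014766e-04]), 'joint_torque': array([-8.49286189e-04, -3.98067927e+01, -3.04975104e+01, -1.32513510e-04,
        4.18067284e-03, -2.02198186e-05]), 'ee_pos': array([0.14453079, 0.60729779, 0.23006698]), 'tcp_rot': array([ 1.16637077e-01,  9.93173987e-01, -1.07769440e-03, -2.47827104e-04]), 'contact_force': array([-0.95170794, -0.13716211, -0.06102047]), 'ft_torque': array([ 0.01519207, -0.02671721, -0.0288536 ]), 'grip_force': 0.0, 'opening': 0.08543950168025216}
```

View pics/side0.png

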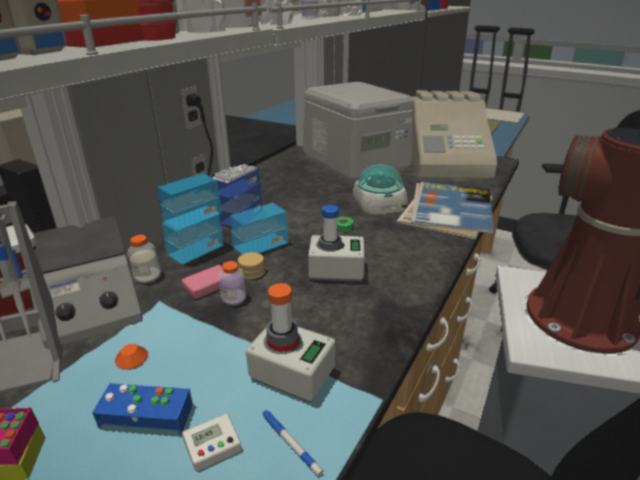

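View pics/top0.png

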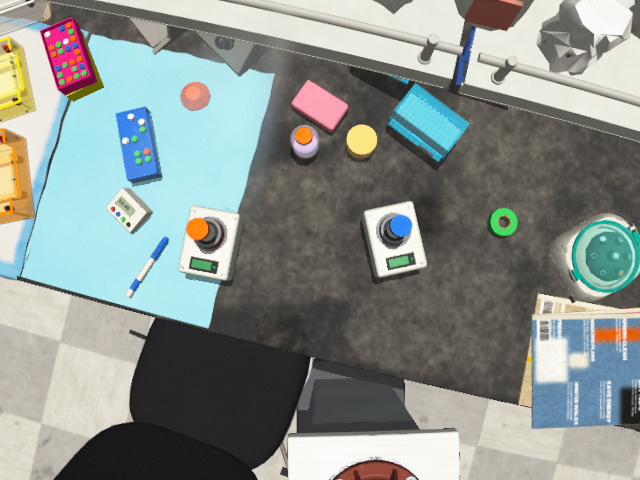

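The side view shows the orange cap at about (281,293) and the blue cap at (330,211). In the top view the orange cap is at about (197,229) and the blue cap at (400,226). A red ring shows at the orange well's foot, so it is raised. Next I'll measure both caps.

```bash
cat > h.py <<'E'
import numpy as np, cv2
from plant import manip, eyes
def ray(n,u,v):
    c=eyes.get_calibration(n);K=c["camera_matrix"];E=c["extrinsics"]
    x,y=cv2.undistortPoints(np.array([[[u,v]]],float),K,np.array([c["k1"],0,0,0.]))[0,0]
    R=E[:3,:3];d=R.T@np.array([x,-y,-1]);return -R.T@E[:3,3],d/np.linalg.norm(d)
def plane(n,u,v,z):
    o,d=ray(n,u,v);return o+d*(z-o[2])/d[2]
def tri(a,b):
    A=np.zeros((3,3));r=np.zeros(3)
    for o,d in(a,b):
        P=np.eye(3)-np.outer(d,d);A+=P;r+=P@o
    p=np.linalg.solve(A,r);return p,[np.linalg.norm(np.cross(p-o,d)) for o,d in(a,b)]
def proj(n,p):
    c=eyes.get_calibration(n);q=c["extrinsics"]@np.r_[p,1]
    x,y=q[0]/-q[2],-q[1]/-q[2];s=1+c["k1"]*(x*x+y*y);K=c["camera_matrix"]
    return np.array([K[0,0]*x*s+K[0,2],K[1,1]*y*s+K[1,2]])
def blob(img,col,u,v,r=32):
    hsv=cv2.cvtColor(img,cv2.COLOR_RGB2HSV)
    lo,hi=((5,150,90),(16,255,255)) if col=="orange" else ((100,150,60),(125,255,255))
    m=cv2.inRange(hsv,lo,hi);k=np.zeros_like(m);k[v-r:v+r,u-r:u+r]=255
    cs,_=cv2.findContours(m&k,cv2.RETR_EXTERNAL,cv2.CHAIN_APPROX_NONE)
    return max(cs,key=cv2.contourArea)
E
python3 - <<'E'
from h import *
S=eyes.snapshot("side");T=eyes.snapshot("top")
for col,s,t in(("orange",(281,293),(197,229)),("blue",(330,211),(400,226))):
    a=blob(S,col,*s,r=16);b=blob(T,col,*t,r=20)
    print(col,cv2.boundingRect(a),cv2.boundingRect(b),cv2.fitEllipse(a),cv2.fitEllipse(b),cv2.minEnclosingCircle(b))
    # top-face centre in side: width of bbox w; rim left/right extreme of top face
    p,e=tri(ray("side",*cv2.fitEllipse(a)[0]),ray("top",*cv2.fitEllipse(b)[0]));print(p,e)
cv2.imwrite("pics/c.png",np.hstack([cv2.resize(x,(400,400),interpolation=0)[:,:,::-1] for x in(S[270:320,256:306],T[204:254,172:222])]))
E
```

```text
orange (268, 283, 23, 21) (186, 218, 24, 23) ((279.3391418457031, 293.19171142578125), (20.94906234741211, 23.323144912719727), 84.36421966552734) ((197.66217041015625, 228.7920379638672), (21.062179565429688, 22.500375747680664), 101.27628326416016) ((197.56521606445312, 229.0), 11.608471870422363)
[0.52182887 0.28241561 0.16250033] [np.float64(0.0009526460836536524), np.float64(0.0009526460836535713)]
blue (323, 205, 15, 13) (390, 215, 22, 22) ((329.9861755371094, 210.84768676757812), (12.3931245803833, 15.572638511657715), 89.36881256103516) ((400.2618713378906, 225.44239807128906), (20.659753799438477, 21.140106201171875), 48.94966125488281) ((400.2105407714844, 225.63157653808594), 11.105847358703613)
[ 0.52130346 -0.0375062   0.14920406] [np.float64(0.000781258620980005), np.float64(0.0007812586209798325)]
```

View pics/c.png

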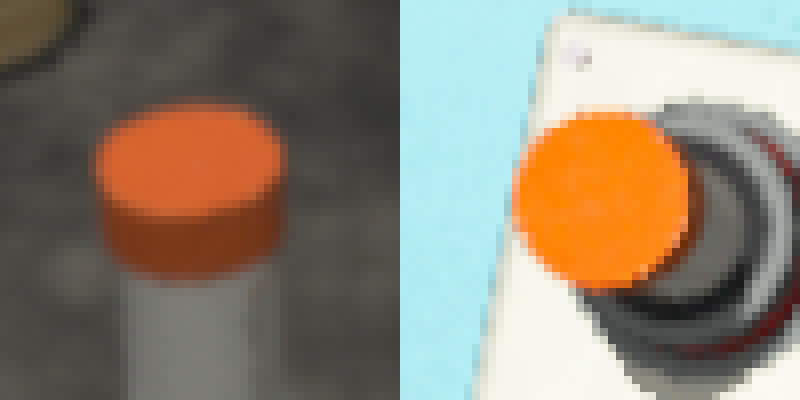

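The crop shows the orange cap's flat top centred at about (279.3,289.4) in the side view and (196.8,228.5) in the top view.

```bash
python3 - <<'E'
from h import *
p,e=tri(ray("side",279.3,289.4),ray("top",196.8,228.5));print(p,e)
print(plane("top",196.8,228.5,.171),plane("side",279.3,289.4,.171), plane("top",400,225.5,.157))
from scipy.spatial.transform import Rotation as R
o=manip.get_obs();M=R.from_quat(o["tcp_rot"]).as_matrix();print(M, o["ee_pos"])
print(M.T@(np.array([p[0],p[1],.231])-o["ee_pos"])*100)
E
```

```text
[0.5216372  0.28221274 0.16940764] [np.float64(0.0009174675783578588), np.float64(0.0009174675783577547)]
[0.52059886 0.28158605 0.171     ] [0.5217782  0.28434256 0.171     ] [ 0.51974098 -0.03607624  0.157     ]
[[-9.72785223e-01  2.31708111e-01 -5.11622227e-04]
 [ 2.31708615e-01  9.72784189e-01 -1.42807750e-03]
 [ 1.66800873e-04 -1.50775997e-03 -9.99998849e-01]] [0.14460738 0.60752135 0.23045657]
[-4.42145754e+01 -2.29095027e+01 -2.71759978e-02]
```

Emit:
{"op": "move_arm", "data": {
  "delta_rot": [
    [0,0,0],
    [0,0,0],
    [0,0,0],
    [0,0,0],
    [0,0,0],
    [0,0,0],
    [0,0,0],
    [0,0,0],
    [0,0,0],
    [0,0,0]
  ],
  "delta_pos": [
    [0,0,-3],
    [-2,-1,-3],
    [-4,-2,0],
    [-4.5,-2.3,0],
    [-4.5,-2.3,0],
    [-4.5,-2.3,0],
    [-4.5,-2.3,0],
    [-4.5,-2.3,0],
    [-4.5,-2.3,0],
    [-3,-1.6,0]
  ],
  "gripper": [-1,-1,-1,-1,-1,-1,-1,-1,-1,-1]
}}

```text
t: 1.45
ee_pos: [0.4538, 0.3439, 0.2911]
tcp_rot: [0.117, 0.993, -0.0, 0.0]
contact_force: [-0.1, 1.1, -0.4]
opening: -0.0
grip_force: 0.0
```

Emit:
{"op": "move_arm", "data": {
  "delta_rot": [
    [0,0,0],
    [0,0,0],
    [0,0,0],
    [0,0,0],
    [0,0,0],
    [0,0,0],
    [0,0,0]
  ],
  "delta_pos": [
    [-4,-2.2,0],
    [-3,-1.6,0],
    [-1.2,-0.7,2],
    [0,0,4],
    [0,0,2],
    [0,0,1.5],
    [0,0,0]
  ],
  "gripper": [-1,-1,-1,-1,-1,-1,-1]
}}

```text
t: 2.33
ee_pos: [0.5206, 0.283, 0.1949]
tcp_rot: [0.116, 0.993, -0.001, -0.001]
contact_force: [-0.4, 0.9, 1.0]
opening: 0.0001
grip_force: 0.0
```

```bash
python3 - <<'E'
from h import *
o=manip.get_obs();print(o["t"],o["ee_pos"],o["contact_force"])
S=eyes.snapshot("side");T=eyes.snapshot("top")
print(proj("side",o["ee_pos"]),proj("top",o["ee_pos"]))
cv2.imwrite("pics/d.png",np.hstack([cv2.resize(x,(400,400),interpolation=0)[:,:,::-1] for x in(S[240:340,231:331],T[179:279,147:247])]))
E
```

```text
2.325 [0.52057577 0.28301913 0.19491739] [-0.36963354  0.89796327  1.00820069]
[279.56699654 275.73595024] [192.3242513  227.13612113]
```

View pics/d.png

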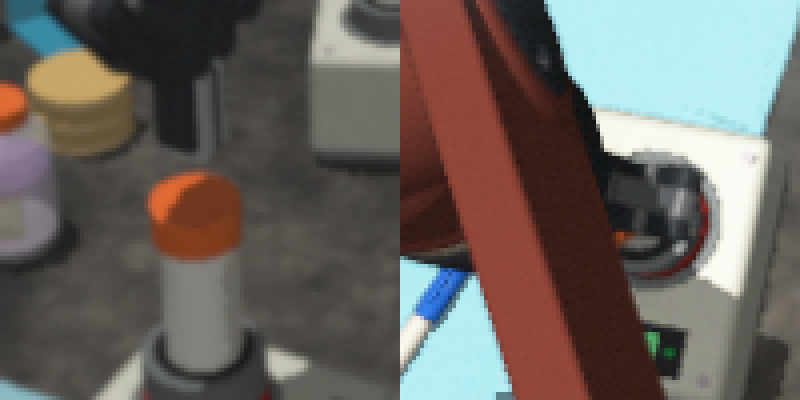

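The shut fingers are centred over the orange cap in the side view, with the tips near crop pixel (190,150) and the cap at (195,195). Pressing now.

Emit:
{"op": "move_arm", "data": {
  "delta_rot": [
    [0,0,0],
    [0,0,0],
    [0,0,0],
    [0,0,0],
    [0,0,0],
    [0,0,0],
    [0,0,0],
    [0,0,0],
    [0,0,0]
  ],
  "delta_pos": [
    [0,0,1],
    [0,0,1],
    [0,0,0.6],
    [0,0,0.6],
    [0,0,0.6],
    [0,0,0.5],
    [0,0,0.3],
    [0,0,0.3],
    [0,0,0]
  ],
  "gripper": [-1,-1,-1,-1,-1,-1,-1,-1,-1]
}}

```text
t: 3.55
ee_pos: [0.5215, 0.2828, 0.1469]
tcp_rot: [0.117, 0.993, -0.0, -0.0]
contact_force: [-2.3, -0.7, 4.6]
opening: 0.0
grip_force: 2.0
```

Emit:
{"op": "move_arm", "data": {
  "delta_rot": [
    [0,0,0],
    [0,0,0]
  ],
  "delta_pos": [
    [0,0,0.2],
    [0,0,0]
  ],
  "gripper": [-1,-1]
}}

```text
t: 3.8
ee_pos: [0.522, 0.283, 0.1461]
tcp_rot: [0.117, 0.993, 0.0, 0.0]
contact_force: [-2.9, -1.5, 6.2]
opening: -0.0001
grip_force: 3.3
```

Emit:
{"op": "move_arm", "data": {
  "delta_rot": [
    [0,0,0],
    [0,0,0]
  ],
  "delta_pos": [
    [0,0,0.2],
    [0,0,0]
  ],
  "gripper": [-1,-1]
}}

```text
t: 4.05
ee_pos: [0.5222, 0.2831, 0.146]
tcp_rot: [0.117, 0.993, 0.0, 0.0]
contact_force: [-7.1, -3.2, 14.1]
opening: -0.0002
grip_force: 7.0
```

Force jumped to 14 N at 0.146, so it is on the rigid stop. Lifting off slowly, then clear.

Emit:
{"op": "move_arm", "data": {
  "delta_rot": [
    [0,0,0],
    [0,0,0],
    [0,0,0],
    [0,0,0],
    [0,0,0],
    [0,0,0]
  ],
  "delta_pos": [
    [0,0,-0.6],
    [0,0,-0.8],
    [0,0,-1],
    [0,0,-2],
    [0,0,-1.6],
    [0,0,0]
  ],
  "gripper": [-1,-1,-1,-1,-1,-1]
}}

```text
t: 4.8
ee_pos: [0.5233, 0.2836, 0.2063]
tcp_rot: [0.117, 0.993, 0.001, 0.002]
contact_force: [-0.2, -0.4, 0.0]
opening: 0.0001
grip_force: 0.0
```

```bash
python3 - <<'E'
from h import *
S=eyes.snapshot("side");a=blob(S,"orange",279,300,r=22);b=blob(S,"blue",330,211,16)
print(manip.get_obs()["ee_pos"],cv2.boundingRect(a),cv2.boundingRect(b),[proj("side",[.521,.283,z])[1] for z in(.171,.157,.146)])
cv2.imwrite("pics/e.png",cv2.resize(S[190:400,221:381],None,fx=2.5,fy=2.5)[:,:,::-1])
E
```

```text
[0.52249624 0.28316578 0.20479826] (269, 290, 22, 22) (323, 205, 15, 13) [np.float64(288.96651552866797), np.float64(296.51988998471575), np.float64(302.34460929067325)]
```

View pics/e.png

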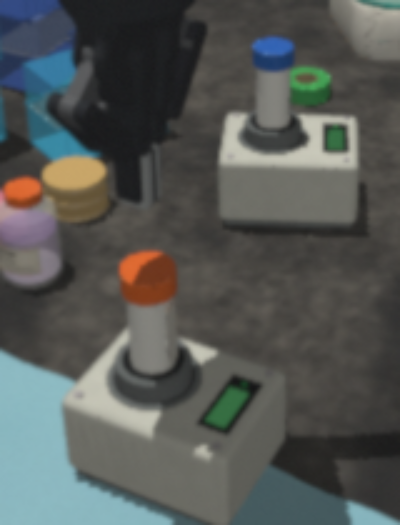

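The cap has dropped 7 px (about 14 mm) in the side view and the red ring is gone, so the well is latched with the fingers clear. I'll wait about 3 s.

Emit:
{"op": "move_arm", "data": {
  "delta_rot": [
    [0,0,0],
    [0,0,0],
    [0,0,0],
    [0,0,0],
    [0,0,0],
    [0,0,0],
    [0,0,0],
    [0,0,0],
    [0,0,0],
    [0,0,0]
  ],
  "delta_pos": [
    [0,0,0],
    [0,0,0],
    [0,0,0],
    [0,0,0],
    [0,0,0],
    [0,0,0],
    [0,0,0],
    [0,0,0],
    [0,0,0],
    [0,0,0]
  ],
  "gripper": [-1,-1,-1,-1,-1,-1,-1,-1,-1,-1]
}}

```text
t: 6.1
ee_pos: [0.5217, 0.2828, 0.2033]
tcp_rot: [0.117, 0.993, -0.0, -0.0]
contact_force: [0.4, 0.8, 0.2]
opening: -0.0003
grip_force: 0.0
```

Emit:
{"op": "move_arm", "data": {
  "delta_rot": [
    [0,0,0],
    [0,0,0],
    [0,0,0],
    [0,0,0],
    [0,0,0],
    [0,0,0],
    [0,0,0],
    [0,0,0],
    [0,0,0],
    [0,0,0]
  ],
  "delta_pos": [
    [0,0,0],
    [0,0,0],
    [0,0,0],
    [0,0,0],
    [0,0,0],
    [0,0,0],
    [0,0,0],
    [0,0,0],
    [0,0,0],
    [0,0,0]
  ],
  "gripper": [-1,-1,-1,-1,-1,-1,-1,-1,-1,-1]
}}

```text
t: 7.35
ee_pos: [0.5217, 0.2829, 0.2033]
tcp_rot: [0.117, 0.993, 0.0, 0.0]
contact_force: [0.4, 0.5, -0.1]
opening: -0.0004
grip_force: 0.0
```

Emit:
{"op": "move_arm", "data": {
  "delta_rot": [
    [0,0,0],
    [0,0,0],
    [0,0,0],
    [0,0,0],
    [0,0,0]
  ],
  "delta_pos": [
    [0,0,0],
    [0,0,0],
    [0,0,0],
    [0,0,0],
    [0,0,0]
  ],
  "gripper": [-1,-1,-1,-1,-1]
}}

```text
t: 7.98
ee_pos: [0.5217, 0.2829, 0.2033]
tcp_rot: [0.117, 0.993, 0.0, 0.0]
contact_force: [-0.3, -0.1, -0.1]
opening: 0.0001
grip_force: 0.0
```

Emit:
{"op": "move_arm", "data": {
  "delta_rot": [
    [0,0,0],
    [0,0,0],
    [0,0,0],
    [0,0,0],
    [0,0,0],
    [0,0,0],
    [0,0,0],
    [0,0,0],
    [0,0,0]
  ],
  "delta_pos": [
    [0,0,1.5],
    [0,0,1.5],
    [0,0,0.8],
    [0,0,0.6],
    [0,0,0.5],
    [0,0,0.5],
    [0,0,0.3],
    [0,0,0.3],
    [0,0,0]
  ],
  "gripper": [-1,-1,-1,-1,-1,-1,-1,-1,-1]
}}

```text
t: 9.1
ee_pos: [0.5216, 0.2828, 0.146]
tcp_rot: [0.117, 0.993, -0.0, -0.0]
contact_force: [-6.3, -3.7, 13.2]
opening: -0.0001
grip_force: 6.3
```

The well is at the end stop again (0.146, 13 N). Lifting well clear and waiting for it to spring up.

Emit:
{"op": "move_arm", "data": {
  "delta_rot": [
    [0,0,0],
    [0,0,0],
    [0,0,0],
    [0,0,0],
    [0,0,0],
    [0,0,0],
    [0,0,0],
    [0,0,0],
    [0,0,0],
    [0,0,0]
  ],
  "delta_pos": [
    [0,0,-0.6],
    [0,0,-1],
    [0,0,-2],
    [0,0,-3],
    [0,0,-2],
    [0,0,-0.4],
    [0,0,0],
    [0,0,0],
    [0,0,0],
    [0,0,0]
  ],
  "gripper": [-1,-1,-1,-1,-1,-1,-1,-1,-1,-1]
}}

```text
t: 10.35
ee_pos: [0.5214, 0.2827, 0.2325]
tcp_rot: [0.117, 0.993, -0.0, -0.001]
contact_force: [-0.0, 0.4, -0.5]
opening: -0.0001
grip_force: 0.0
```

```bash
python3 - <<'E'
from h import *
S=eyes.snapshot("side");a=blob(S,"orange",279,297,r=22);b=blob(S,"blue",330,211,16)
print(manip.get_obs()["ee_pos"],cv2.boundingRect(a),cv2.boundingRect(b))
cv2.imwrite("pics/f.png",cv2.resize(S[190:400,221:381],None,fx=2.5,fy=2.5)[:,:,::-1])
E
```

```text
[0.52146442 0.28274657 0.23273116] (268, 283, 23, 21) (323, 205, 15, 13)
```

View pics/f.png

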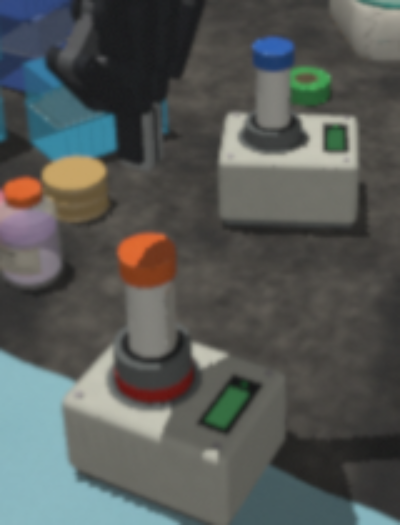

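The orange cap is back at its starting row (283), the red ring shows again, and the blue cap hasn't moved (top at row 205). The gripper is clear.

```bash
python3 -c "
from plant import manip; print(manip.hand_in())"
```

```text
the job is handed in; nothing more can be done
None
```

The orange tube was latched, left untouched for about 3 s, then released and sprang fully back up; the blue tube stayed locked, and the job was handed in just after 10 s on the robot's clock (no verdict was returned).

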